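Wind the router cutter up to its stop and lock it

TASK

Hold the crank by its grip and wind it clockwise at an even, unhurried pace (about three or four seconds a turn), keeping hold of it over the heavy point in each turn so that it never races or springs away, until the router cutter is fully up against its stop. Feel for the stop and only lean on it lightly, never force the crank against it. Then swing the lock lever all the way over to its locked end and let go, leaving the other things where they lie.

Things in the scene. Friction and masses are not known exactly. Their poses are not given: they have to be found in the camera images.
- router_table: grey router-table top, 360 x 440 x 12 mm, fixed on the bench. Origin on the bench; own x away from the robot, y along the fence, z up. In its frame (mm): crank shaft at x -10, y 80; lock pivot at x -20, y -80; two wooden fence halves at x 76 to 94, tops 60 above the bench; cutter in a black throat at x 102, y 0. Only the crank grip and lock knob rise above 65 mm.
- crank: steel crank on an upright shaft; origin on the shaft 12 mm above the bench, own x along the arm to the grip 58 mm out. Clockwise from above raises the cutter; starts 1.7 to 2.3 turns short of the stop. A sprung roller on a cam makes it heavy once a turn, as the arm comes round to the table's -x side: from 2 up to 14 N at the grip in the 1.2 rad before, then it drives on by itself for 1.2 rad. The stop lies elsewhere.
- knob (a point): middle of the black upright grip on the end of the crank arm, 26 mm thick and 60 mm tall (from 61 to 121 mm above the bench; this point at 97 mm). The grip spins freely on its own upright pin, so it can be held from above without turning the hand.
- cutter (a point): top of the steel cutter, in the middle of the black throat; 46.0 mm above the bench when it is fully up against its stop. It rises only 1.25 mm per turn of the crank, so its measured height (noise 1.5 mm) tells only roughly when the stop comes: the stop is found by feel, as a hard end to the turning.
- twist (a joint): twist in rad of the slender steel drive rod that runs from the crank down to the lift screw under the bench: 0 unloaded, about 0.01 while winding; once the screw is at its stop it grows by about 0.041 rad (2.4 mm at the grip) for each 10 N pushed clockwise on the grip. Over about 24 N (0.10 rad) is forcing it. The heavy point does not load the rod.
- lock (a joint): angle in rad of the lever that locks the lift: 0 unlocked (it points towards the robot, along the table's -x), growing counter-clockwise seen from above, to 1.2 at its locked end stop. Starts at 0 to 0.12. Stiff: about 2 N at its knob, stays where it is left.
- lock_knob (a point): on the black upright knob, 18 mm thick, at the end of the lock lever; knob from 42 to 82 mm above the bench, this point at 67 mm; lever arm top at 42 mm.
- lock_pivot (a point): on the upright axis of the lock lever, at the same height as lock_knob and 52 mm from it.
- push_block: pale wooden push block, 50 x 120 mm and 42 mm high, lying on the table top beyond the fence; leave alone. Origin under its centre.
- setting_bar: small steel setting bar, 12 x 75 x 12 mm, lying on the table top beyond the fence; leave alone. Origin under its centre.
- mallet: dark wooden carver's mallet, 258 mm long, 80 mm thick, lying on the bench to the robot's right; leave alone. Origin under the head.
- gouge: carving gouge, 265 mm long, with a pale wooden handle, lying on the bench to the robot's left; leave alone. Origin under its middle.

How it is judged:
By the outcome, as a careful person would: the job done as asked, in the order asked, and still so for the second after the job is handed in, with the robot touching nothing.
It also fails if it takes over 72 s, if anything falls off the work surface, if the arm or the gripper's body presses on something with over 40 N, if the wrist force passes 120 N, or if a joint passes its speed limit or range.

ROBOT

A 6-joint arm with a two-finger parallel gripper is mounted at the origin on the work surface. World frame = base frame: x ahead of the robot, y to its left, z up, the work surface at z = 0. Lengths are in m, angles in rad, forces in N, time in s.
With the tool pointing down it reaches from about 0.4 to 0.825 m from the base axis. Payload 7 kg.
Tool frame: the origin (TCP) lies between the finger pads; the fingertips stand 22 mm ahead of it and the grasp point (between the pads) lies 3 mm ahead of it (arm.tip_reach is the distance from the TCP to the fingertips, in m); z points along the fingers, y is the line along which they close (so a half turn about z gives the same grasp; the last joint's range is limited). The gripper opens to 88 mm and grips with 3 to 60 N. Pads are 19 mm wide; open, the fingers measure 130 mm over their backs; the gripper's body (78 mm by 193 mm) begins 47 mm behind the grasp point.
Start: joints at [-0.861, 0.359, 0.012, 0, -1.224, -0.288], TCP at [0.276, -0.616, 0.249] pointing down, gripper open.
Joint ranges: [-3.07, 3.07], [-1.43, 2.12], [-1.02, 1.25], [-3.03, 1.67], [-3.05, -0], [-3.03, 3.03]. Speed limits (rad/s): [2.39, 2.39, 3.01, 3.14, 3.14, 3.14].

INTERFACE

Orientations are given as [roll, pitch, yaw] about the fixed x, y, z axes, in that order (R = Rz(yaw) Ry(pitch) Rx(roll)).
In Python, from station import arm, viewer gives the robot as it stands. The module is installed in compiled form; this text tells all that it offers.
- The arm moves only by the tool apply_moves, never from a script. Its argument "commands" is a list that holds one entry, the list of rows, each a list of 5 numbers: the closure, from -1 (fully open) to 1 (shut), then the shift along the world's x, y, z as a fraction of full scale, then the turn about the world's z as a fraction of full scale. In form: [[[fingers, tx, ty, tz, yaw], ...]]. A call has 1 to 12 rows; each row shifts and turns the commanded pose from where the row before left it; what a row does not reach is not made up. Full scale, the value 1, is 20 cm for a shift and pi rad for a turn. A row lasts 1/10 s, in which the tool goes at most 50 mm and 8.59 degrees, less where a joint would pass 70% of its speed; a pose out of reach is approached as far as the arm can. A call with a number of a shift or a turn outside -1 to 1 is refused whole. A call with a gripper value outside its range is refused whole. The fingers move at their own pace and stop on an object; "force" is the grip in N (left out, the last holds). Time passes only in rows, so rows that do not move let the fingers close. It gives the time, the measured TCP pose, the force, the opening and the grip force at its end, in the units of the state.
- arm.get_state(): the state, without advancing time (a new reading comes with each control period).
- viewer.grab_frame(name): name is "scene" or "side" or "wrist"; returns a dict with "image" (384x512x3 uint8, blue, green, red), "mtx" (3x3 intrinsics, pixels), "rvec" (rotation vector, rad) and "tvec" (3), from world to camera coordinates, as OpenCV has them. Camera axes: x right, y down, z forward; pixel columns grow to the right and rows downward; lengths in m; the calibration is good to about 2 mm. A picture is of the moment at which its call begins. There is no depth.
- arm.job_done(): hands the job in; it is judged then, once.
The state is a dict: "t": time; "q": joint angles; "qd": joint speeds; "joint_efforts": joint torques, N m; "eef_pos": TCP position; "ee_rot": TCP orientation; "force": force on the tool from outside, world axes, zero at the start; "moment": the same for the moment, N m; "width": finger opening in m; "gripper_force": force on a finger pad.
Only numpy, scipy, OpenCV 4.12 (cv2) and the standard library are available. Lean on these libraries where they do the work, as an engineer would, in place of code of your own. Each camera call takes 0.05 s, during which the arm holds its last target. There are 200 camera calls.

## Working session

There is one attempt and no reset: what is moved stays moved. The work goes in short steps, Python scripts to look and compute and a tool call to move; the robot and the scene stay as the last step left them, time stands still between calls to the robot, and variables do not carry over. Pictures are saved under pics/ and viewed, at most 10 in all, crops included, and the job is handed in when it is done.

Besides the shell and the picture viewer there is one more tool, called after "Call:" as name(argument=value, ...), one argument or row to a line, values as JSON. apply_moves: Moves the arm, as the interface text tells. Shift numbers are shares of 20 cm and turn numbers shares of pi rad, none past 1 either way. Its arguments: {"type":"object","properties":{"commands":{"type":"array","items":{"type":"array","items":{"type":"array","items":{"type":"number"}}}},"force":{"type":"number"}},"required":["commands"]}

```bash
mkdir -p pics; cat > h.py <<'E'
import numpy as np, cv2
from station import arm, viewer
def grab(n):
    f=viewer.grab_frame(n); return f
def ray(f,u,v):
    R=cv2.Rodrigues(np.array(f['rvec'],float))[0]; t=np.array(f['tvec'],float).ravel()
    d=R.T@np.linalg.inv(np.array(f['mtx']))@np.array([u,v,1.]); return -R.T@t,d
def onz(f,u,v,z):
    o,d=ray(f,u,v); return o+d*(z-o[2])/d[2]
def proj(f,p):
    return cv2.projectPoints(np.array([p],float),np.array(f['rvec'],float),np.array(f['tvec'],float),np.array(f['mtx'],float),None)[0].ravel()
E
python3 - <<'E'
from h import *
import pickle
for n in ['scene','side']:
    f=grab(n); pickle.dump(f,open(n+'.pkl','wb')); print(n,ray(f,256,192))
    cv2.imwrite(f'pics/{n}.png',cv2.resize(np.array(f['image']),(800,600),interpolation=cv2.INTER_CUBIC))
print(arm.get_state())
E
```

```text
scene (array([1.0421589 , 0.29424154, 0.97119425]), array([-0.42986814, -0.29933395, -0.85190016]))
side (array([ 1.12240401, -0.79495232,  0.83583174]), array([-0.42408457,  0.65188809, -0.62882422]))
{'t': 0.1, 'q': array([-8.60908254e-01,  3.59303958e-01,  1.11428104e-02, -3.07813606e-04,
       -1.22413869e+00, -2.88135076e-01]), 'qd': array([ 0.00041195, -0.00187495,  0.00369271,  0.00047903,  0.0002562 ,
       -0.00086745]), 'joint_efforts': array([-1.96507171e-03, -5.84161627e+01,  2.93752134e+01,  7.01552331e+00,
        1.01539999e-02, -5.56078805e-05]), 'eef_pos': array([ 0.27613911, -0.61546777,  0.24772048]), 'ee_rot': array([ 3.14006889e+00, -1.49830691e-04, -2.71994434e+00]), 'force': array([-0.0662755 , -0.20346892,  0.65903607]), 'moment': array([-0.03510545,  0.02233704,  0.01065539]), 'gripper_force': 0.0, 'width': 0.08764255538221556}
```

View pics/scene.png

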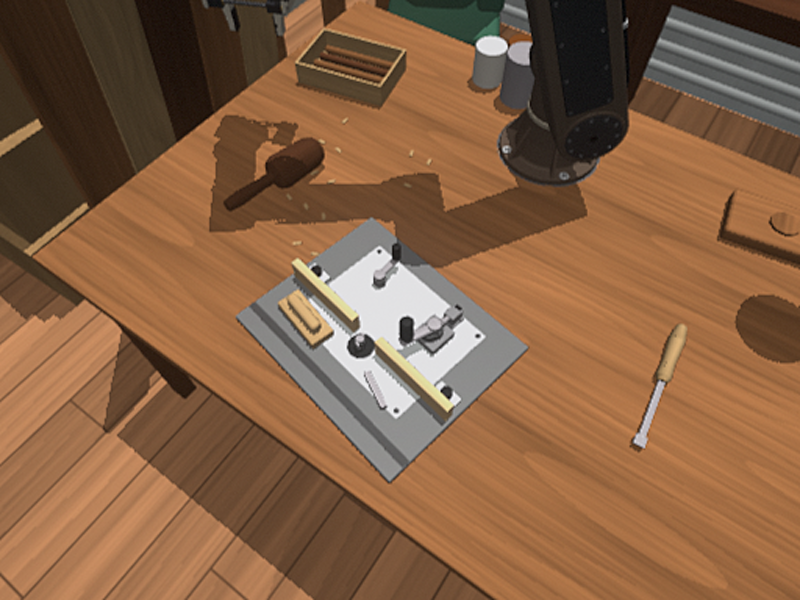

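View pics/side.png

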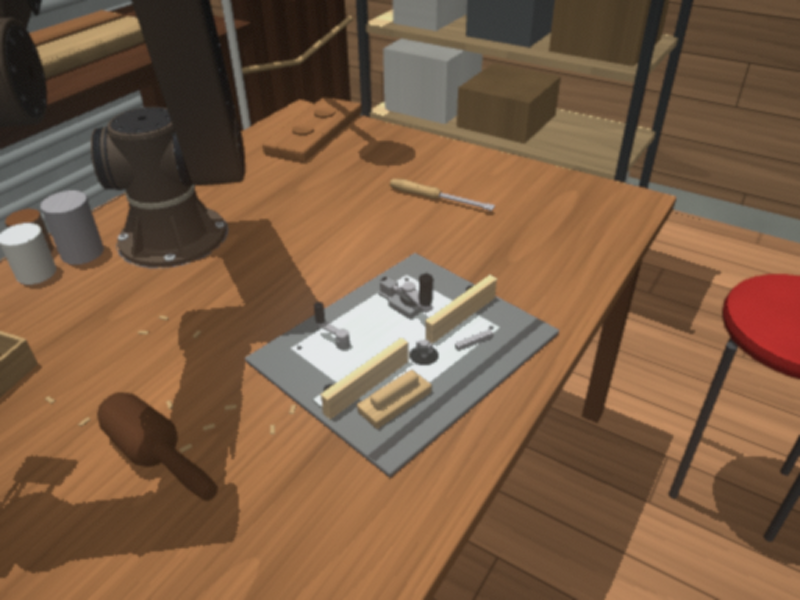

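The scene view shows the table corners at about (372,218), (527,348), (390,482) and (237,318). The crank grip is at (406,328) and the lock knob at (397,251). In the side view the grip is at (426,290) and the lock knob at (320,312).

```bash
python3 - <<'E'
from h import *
import pickle
s=pickle.load(open('scene.pkl','rb')); d=pickle.load(open('side.pkl','rb'))
k=.64
def tri(a,b):
    o1,d1=ray(s,*(np.array(a)*k)); o2,d2=ray(d,*(np.array(b)*k))
    A=np.c_[d1,-d2]; x=np.linalg.lstsq(A,o2-o1,rcond=None)[0]; p,q=o1+d1*x[0],o2+d2*x[1]
    return (p+q)/2,np.linalg.norm(p-q)
C={'nr':(372,218),'nl':(527,348),'fl':(390,482),'fr':(237,318)}
D={'nr':(248,360),'nl':(416,254),'fl':(557,332),'fr':(391,474)}
P={n:onz(s,*(np.array(C[n])*k),.012) for n in C}; Q={n:onz(d,*(np.array(D[n])*k),.012) for n in D}
for n in C: print(n,P[n].round(4),Q[n].round(4))
for W in (P,Q):
    c=sum(W.values())/4; e=(W['nl']+W['fl']-W['nr']-W['fr'])/2; x=(W['fl']+W['fr']-W['nl']-W['nr'])/2
    print('centre',c.round(4),'len y',np.linalg.norm(e),np.linalg.norm(x),'yaw',np.arctan2(-e[0],e[1]),np.arctan2(x[1],x[0]))
print('knob',tri((406,328),(426,290))); print('lock',tri((397,251),(320,312)))
for f,W in((s,C),(d,D)):
    im=np.array(f['image']); m=(cv2.cvtColor(im,cv2.COLOR_BGR2HSV)[...,2]<50).astype(np.uint8)
    poly=np.array([np.array(W[n])*k for n in('nr','nl','fl','fr')]).astype(np.int32)
    z=np.zeros_like(m);cv2.fillPoly(z,[poly],1);z=cv2.dilate(z,np.ones((15,15)))
    n,l,st,ce=cv2.connectedComponentsWithStats(m*z)
    for i in range(1,n):
        if st[i,4]>15: print(st[i],ce[i].round(1))
E
```

```text
nr [ 0.4211 -0.2116  0.012 ] [ 0.4301 -0.2204  0.012 ]
nl [0.5096 0.213  0.012 ] [0.5131 0.206  0.012 ]
fl [0.8564 0.1439 0.012 ] [0.8572 0.1299 0.012 ]
fr [ 0.7714 -0.2792  0.012 ] [ 0.7726 -0.2889  0.012 ]
centre [ 0.6396 -0.0335  0.012 ] len y 0.43265710005296815 0.35524132587441926 yaw -0.20188697578564105 -0.19362423703795176
centre [ 0.6433 -0.0434  0.012 ] len y 0.43080688631360337 0.3508423586661883 yaw -0.19572732181994046 -0.207678379197147
knob (array([0.64122377, 0.0267403 , 0.09006428]), np.float64(0.0039681803165977775))
lock (array([ 0.49503751, -0.09444693,  0.06145151]), np.float64(0.00360280083785437))
[251 156   5  11  43] [253.  161.4]
[200 171   5   6  17] [202.5 172.8]
[256 203   8  16  89] [259.6 211.7]
```

```bash
python3 - <<'E'
from h import *
import pickle
s=pickle.load(open('scene.pkl','rb')); d=pickle.load(open('side.pkl','rb'))
a=np.array(s['image'])[135:315,145:345]; b=np.array(d['image'])[155:305,155:360]
a=cv2.resize(a,None,fx=4,fy=4,interpolation=cv2.INTER_CUBIC)[:600,:800]
cv2.imwrite('pics/c1.png',a)
b=cv2.resize(b,None,fx=3.9,fy=3.9,interpolation=cv2.INTER_CUBIC)[:600,:800]
cv2.imwrite('pics/c2.png',b)
E
```

```text
(no output)
```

View pics/c1.png

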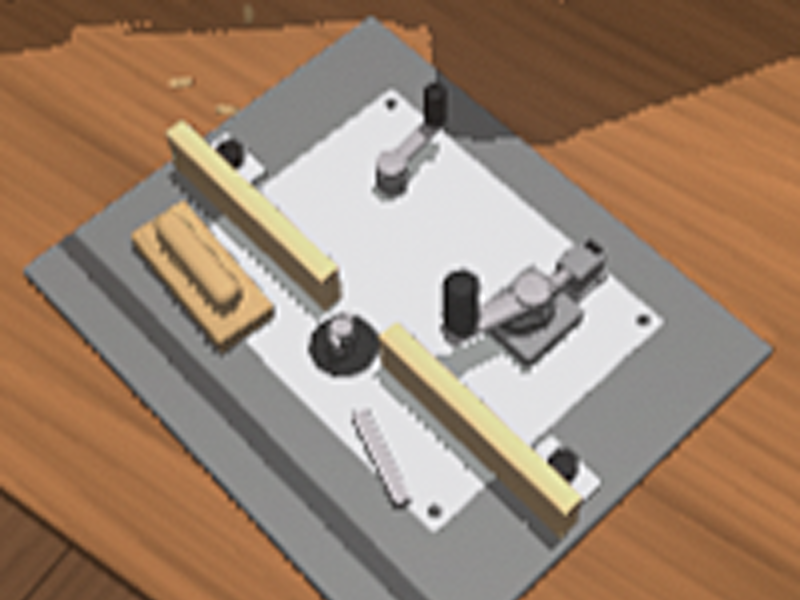

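View pics/c2.png

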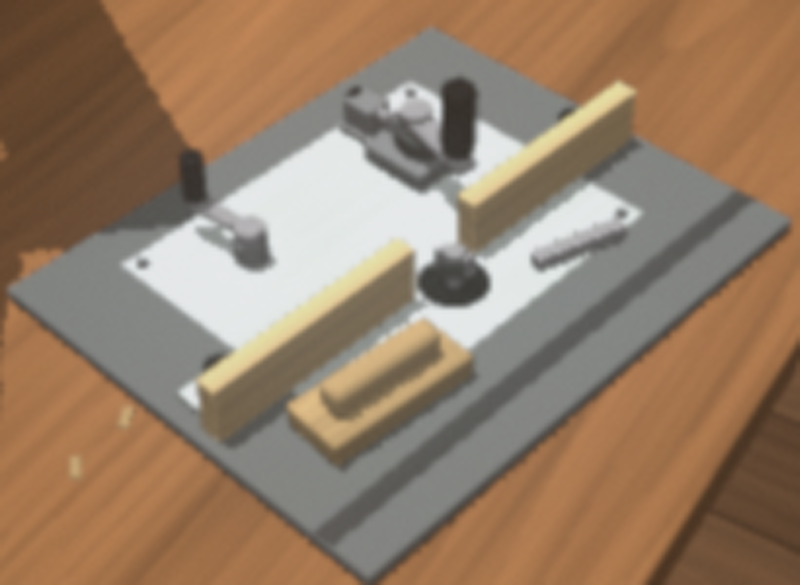

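```bash
python3 - <<'E'
from h import *
import pickle
s=pickle.load(open('scene.pkl','rb')); d=pickle.load(open('side.pkl','rb'))
def S(u,v): return (145+(u-1.5)/4,135+(v-1.5)/4)
def T(u,v): return (155+(u-1.5)/3.9,155+(v-1.5)/3.9)
def tri(a,b):
    o1,d1=ray(s,*a); o2,d2=ray(d,*b)
    A=np.c_[d1,-d2]; x=np.linalg.lstsq(A,o2-o1,rcond=None)[0]; p,q=o1+d1*x[0],o2+d2*x[1]
    return (p+q)/2,np.linalg.norm(p-q)
L={'shaftcap':((534,288),(415,107)),'grip':((461,303),(458,118)),'griptop':((461,281),(459,88)),'lpiv':((391,163),(250,222)),'lknob':((434,105),(193,176)),'throat':((344,345),(455,283)),'nr':((372,18),(8,292)),'nl':((772,350),(432,28)),'fr':((25,272),(368,580))}
R={}
for n,(a,b) in L.items():
    p,e=tri(S(*a),T(*b)); R[n]=p; print(n,p.round(4),round(e,4))
print(np.linalg.norm((R['grip']-R['shaftcap'])[:2]),np.linalg.norm((R['lknob']-R['lpiv'])[:2]))
c=(R['nl']+R['fr'])/2; e=R['nl']-R['nr']; x=R['fr']-R['nr']; print(c,np.arctan2(-e[0],e[1]),np.arctan2(x[1],x[0]))
y=np.arctan2(-e[0],e[1])
for n,o in {'shaft':(-.01,.08),'lp':(-.02,-.08),'throat':(.102,0)}.items(): print(n,c[0]+np.cos(y)*o[0]-np.sin(y)*o[1],c[1]+np.sin(y)*o[0]+np.cos(y)*o[1])
E
```

```text
shaftcap [0.5876 0.0544 0.0614] 0.0004
grip [0.6407 0.0274 0.0907] 0.0004
griptop [0.6406 0.0266 0.1186] 0.0024
lpiv [ 0.5482 -0.1001  0.0444] 0.0015
lknob [ 0.4959 -0.0967  0.0619] 0.0005
throat [ 0.6832 -0.0473  0.0116] 0.0016
nr [ 0.4175 -0.2167  0.0065] 0.001
nl [0.5055 0.2127 0.0085] 0.0004
fr [ 0.7683 -0.287   0.0063] 0.0011
0.05953179441711787 0.052396716788126706
[ 0.63692666 -0.0371662   0.00738471] -0.20214126973978808 -0.19788364070056733
shaft 0.643191665317128 0.04321258633411583
lp 0.6012724823467802 -0.11152196733473511
throat 0.7368498282582653 -0.057644483395731964
```

Call:
apply_moves(
  commands=[
    [[-1,0.1,0.18,0,-0.011],[-1,0.1,0.18,0,-0.011],[-1,0.1,0.18,0,-0.011],[-1,0.1,0.18,0,-0.011],[-1,0.1,0.18,0,-0.011],[-1,0.1,0.18,0,-0.011],[-1,0.1,0.18,0,-0.011],[-1,0.1,0.18,0,-0.011],[-1,0.1,0.18,0,-0.011],[-1,0.1,0.18,0,-0.011],[-1,0.1,0.18,0,-0.011],[-1,0.1,0.18,0,-0.011]],
  ],
  force=50,
)

```text
t: 1.3
eef_pos: [0.5167, -0.1821, 0.2485]
ee_rot: [3.141, -0.0, -3.136]
force: [1.6, -1.0, -0.0]
width: 0.0878
gripper_force: 0.0
```

Call:
apply_moves(
  commands=[
    [[-1,0.104,0.175,-0.03,0],[-1,0.104,0.175,-0.03,0],[-1,0.104,0.175,-0.03,0],[-1,0.104,0.175,-0.03,0],[-1,0.104,0.175,-0.03,0],[-1,0.104,0.175,-0.03,0],[-1,0,0,0,0]],
  ],
)

```text
t: 2.0
eef_pos: [0.6425, 0.0299, 0.2103]
ee_rot: [-3.141, -0.002, -3.131]
force: [-1.6, -1.6, -0.1]
width: 0.0874
gripper_force: 0.0
```

```bash
python3 - <<'E'
from h import *
import pickle
f=grab('wrist'); pickle.dump(f,open('w.pkl','wb'))
im=np.array(f['image']).copy()
s=proj(f,(.6407,.027,.121)); print(s, proj(f,(.588,.054,.06)), arm.get_state()['eef_pos'])
cv2.circle(im,tuple(int(a) for a in s),3,(0,0,255),-1)
cv2.imwrite('pics/w.png',im)
E
```

```text
[245.67410673 204.19539997] [273.99451224 135.33031624] [0.64142428 0.0282524  0.21079216]
```

View pics/w.png

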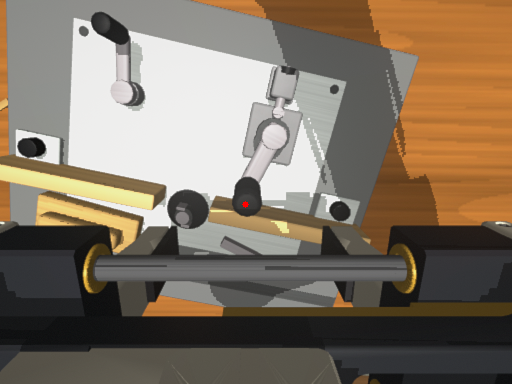

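The wrist view shows the grip top at (246,204) and the shaft cap at (275,136). Both lie on the projections of my measured points, so I descend and grasp.

Call:
apply_moves(
  commands=[
    [[-1,0,0,-0.14,0],[-1,0,0,-0.14,0],[-1,0,0,-0.14,0],[-1,0,0,-0.13,0],[-1,0,0,0,0],[0.4,0,0,0,0],[1,0,0,0,0],[1,0,0,0,0],[1,0,0,0,0],[1,0,0,0,0],[1,0,0,0,0]],
  ],
  force=50,
)

```text
t: 3.15
eef_pos: [0.6412, 0.0262, 0.103]
ee_rot: [3.141, 0.001, -3.134]
force: [-0.2, -0.3, -0.5]
width: 0.0453
gripper_force: 0.0
```

Call:
apply_moves(
  commands=[
    [[1,0,0,0,0],[1,0,0,0,0],[1,0,0,0,0],[1,0,0,0,0],[1,0,0,0,0]],
  ],
)

```text
t: 3.65
eef_pos: [0.6411, 0.0264, 0.1025]
ee_rot: [3.141, -0.0, -3.134]
force: [-1.3, 1.9, -0.3]
width: 0.0253
gripper_force: 50.0
```

```bash
python3 - <<'E'
from h import *
th=np.radians(-27.1-10*np.arange(37)); p=np.round(.058*np.c_[np.cos(th),np.sin(th)]/.2,3); d=np.diff(p,axis=0).round(3)
for i in range(0,36,12): print(i,[[1,*r,0,0] for r in d[i:i+12].tolist()])
E
```

```text
0 [[1, -0.027, -0.043, 0, 0], [1, -0.034, -0.037, 0, 0], [1, -0.039, -0.031, 0, 0], [1, -0.045, -0.024, 0, 0], [1, -0.048, -0.016, 0, 0], [1, -0.05, -0.007, 0, 0], [1, -0.051, 0.002, 0, 0], [1, -0.049, 0.011, 0, 0], [1, -0.047, 0.019, 0, 0], [1, -0.043, 0.027, 0, 0], [1, -0.037, 0.034, 0, 0], [1, -0.031, 0.039, 0, 0]]
12 [[1, -0.024, 0.045, 0, 0], [1, -0.016, 0.048, 0, 0], [1, -0.007, 0.05, 0, 0], [1, 0.002, 0.051, 0, 0], [1, 0.011, 0.049, 0, 0], [1, 0.019, 0.047, 0, 0], [1, 0.027, 0.043, 0, 0], [1, 0.034, 0.037, 0, 0], [1, 0.039, 0.031, 0, 0], [1, 0.045, 0.024, 0, 0], [1, 0.048, 0.016, 0, 0], [1, 0.05, 0.007, 0, 0]]
24 [[1, 0.051, -0.002, 0, 0], [1, 0.049, -0.011, 0, 0], [1, 0.047, -0.019, 0, 0], [1, 0.043, -0.027, 0, 0], [1, 0.037, -0.034, 0, 0], [1, 0.031, -0.039, 0, 0], [1, 0.024, -0.045, 0, 0], [1, 0.016, -0.048, 0, 0], [1, 0.007, -0.05, 0, 0], [1, -0.002, -0.051, 0, 0], [1, -0.011, -0.049, 0, 0], [1, -0.019, -0.047, 0, 0]]
```

First four rows, to check tracking and forces.

Call:
apply_moves(
  commands=[
    [[1,-0.027,-0.043,0,0],[1,-0.034,-0.037,0,0],[1,-0.039,-0.031,0,0],[1,-0.045,-0.024,0,0]],
  ],
)

```text
t: 4.05
eef_pos: [0.6114, -0.0006, 0.1025]
ee_rot: [3.14, 0.0, -3.135]
force: [-2.1, 10.7, 0.1]
width: 0.025
gripper_force: 50.0
```

Call:
apply_moves(
  commands=[
    [[1,-0.048,-0.016,0,0],[1,-0.05,-0.005,0,0],[1,-0.051,0.002,0,0],[1,-0.049,0.011,0,0],[1,-0.047,0.019,0,0],[1,-0.043,0.027,0,0],[1,-0.037,0.034,0,0],[1,-0.031,0.039,0,0]],
  ],
)

```text
t: 4.85
eef_pos: [0.5423, 0.0202, 0.1027]
ee_rot: [-3.14, 0.004, -3.134]
force: [13.5, -8.7, -11.3]
width: 0.0255
gripper_force: 50.0
```

Call:
apply_moves(
  commands=[
    [[1,-0.024,0.045,0,0],[1,-0.016,0.048,0,0],[1,-0.007,0.05,0,0],[1,0.004,0.051,0,0],[1,0.011,0.049,0,0],[1,0.019,0.047,0,0]],
  ],
)

```text
t: 5.45
eef_pos: [0.5377, 0.0781, 0.1026]
ee_rot: [-3.14, -0.001, -3.135]
force: [1.8, -2.1, -0.3]
width: 0.0252
gripper_force: 50.0
```

Call:
apply_moves(
  commands=[
    [[1,0.027,0.043,0,0],[1,0.034,0.037,0,0],[1,0.039,0.031,0,0],[1,0.045,0.024,0,0],[1,0.048,0.016,0,0],[1,0.05,0.007,0,0],[1,0.051,-0.002,0,0],[1,0.049,-0.011,0,0],[1,0.047,-0.019,0,0],[1,0.043,-0.027,0,0],[1,0.037,-0.034,0,0],[1,0.031,-0.039,0,0]],
  ],
)

```text
t: 6.65
eef_pos: [0.6393, 0.0838, 0.1025]
ee_rot: [-3.142, 0.0, -3.135]
force: [-0.8, 3.2, 0.4]
width: 0.0253
gripper_force: 50.0
```

Call:
apply_moves(
  commands=[
    [[1,0.024,-0.045,0,0],[1,0.016,-0.048,0,0],[1,0.007,-0.05,0,0],[1,-0.002,-0.051,0,0],[1,-0.011,-0.049,0,0],[1,-0.019,-0.047,0,0],[1,-0.027,-0.043,0,0],[1,-0.034,-0.037,0,0],[1,-0.039,-0.031,0,0],[1,-0.045,-0.024,0,0],[1,-0.048,-0.016,0,0],[1,-0.05,-0.006,0,0]],
  ],
)

```text
t: 7.85
eef_pos: [0.5928, -0.0046, 0.1025]
ee_rot: [3.141, 0.002, -3.134]
force: [1.7, 7.5, -2.7]
width: 0.0255
gripper_force: 50.0
```

Call:
apply_moves(
  commands=[
    [[1,-0.051,0.002,0,0],[1,-0.049,0.011,0,0],[1,-0.047,0.019,0,0],[1,-0.043,0.027,0,0],[1,-0.037,0.034,0,0],[1,-0.031,0.039,0,0],[1,-0.024,0.045,0,0],[1,-0.016,0.048,0,0],[1,-0.007,0.05,0,0],[1,0.003,0.051,0,0],[1,0.011,0.049,0,0],[1,0.019,0.047,0,0]],
  ],
)

```text
t: 9.05
eef_pos: [0.5378, 0.0787, 0.1026]
ee_rot: [-3.14, -0.001, -3.134]
force: [4.5, -3.0, -2.9]
width: 0.0253
gripper_force: 50.0
```

Call:
apply_moves(
  commands=[
    [[1,0.027,0.043,0,0],[1,0.034,0.037,0,0],[1,0.039,0.031,0,0],[1,0.045,0.024,0,0],[1,0.048,0.016,0,0],[1,0.05,0.007,0,0]],
  ],
)

```text
t: 9.65
eef_pos: [0.5872, 0.1115, 0.1025]
ee_rot: [-3.141, -0.001, -3.134]
force: [-2.3, 0.0, 1.6]
width: 0.0253
gripper_force: 50.0
```

```bash
python3 - <<'E'
from h import *
# 6 deg steps from travel 600
S=np.array([.5894,.0529]); T=600+6*np.arange(41)
th=np.radians(-27.1-T); c=.058*np.c_[np.cos(th),np.sin(th)]; p=np.round(c/.2,3); d=np.diff(p,axis=0).round(3)
for i in range(40): print(T[i+1],d[i].tolist(),'at',(S+c[i+1]).round(4),'tan',np.sin(th[i+1]).round(2),(-np.cos(th[i+1])).round(2))
E
```

```text
606 [0.031, 0.0] at [0.5925 0.1108] tan 1.0 -0.05
612 [0.03, -0.004] at [0.5986 0.1102] tan 0.99 -0.16
618 [0.03, -0.006] at [0.6045 0.1089] tan 0.97 -0.26
624 [0.028, -0.009] at [0.6103 0.107 ] tan 0.93 -0.36
630 [0.028, -0.013] at [0.6158 0.1045] tan 0.89 -0.46
636 [0.026, -0.015] at [0.6211 0.1015] tan 0.84 -0.55
642 [0.025, -0.018] at [0.626  0.0979] tan 0.78 -0.63
648 [0.022, -0.02] at [0.6305 0.0938] tan 0.71 -0.71
654 [0.021, -0.023] at [0.6345 0.0893] tan 0.63 -0.78
660 [0.017, -0.024] at [0.6381 0.0844] tan 0.54 -0.84
666 [0.016, -0.027] at [0.6411 0.0791] tan 0.45 -0.89
672 [0.012, -0.028] at [0.6436 0.0736] tan 0.36 -0.93
678 [0.009, -0.028] at [0.6454 0.0678] tan 0.26 -0.97
684 [0.007, -0.03] at [0.6467 0.0619] tan 0.15 -0.99
690 [0.003, -0.03] at [0.6473 0.0558] tan 0.05 -1.0
696 [0.0, -0.031] at [0.6473 0.0498] tan -0.05 -1.0
702 [-0.004, -0.03] at [0.6467 0.0437] tan -0.16 -0.99
708 [-0.006, -0.03] at [0.6454 0.0378] tan -0.26 -0.97
714 [-0.009, -0.028] at [0.6435 0.032 ] tan -0.36 -0.93
720 [-0.013, -0.028] at [0.641  0.0265] tan -0.46 -0.89
726 [-0.015, -0.026] at [0
[... 379 characters left out ...]
 -0.009] at [ 0.6043 -0.0031] tan -0.97 -0.26
774 [-0.03, -0.007] at [ 0.5984 -0.0044] tan -0.99 -0.15
780 [-0.03, -0.003] at [ 0.5923 -0.005 ] tan -1.0 -0.05
786 [-0.031, 0.0] at [ 0.5863 -0.005 ] tan -1.0 0.05
792 [-0.03, 0.004] at [ 0.5802 -0.0044] tan -0.99 0.16
798 [-0.03, 0.006] at [ 0.5743 -0.0031] tan -0.97 0.26
804 [-0.028, 0.009] at [ 0.5685 -0.0012] tan -0.93 0.36
810 [-0.028, 0.013] at [0.563  0.0013] tan -0.89 0.46
816 [-0.026, 0.015] at [0.5577 0.0043] tan -0.84 0.55
822 [-0.025, 0.018] at [0.5528 0.0079] tan -0.78 0.63
828 [-0.022, 0.02] at [0.5483 0.012 ] tan -0.71 0.71
834 [-0.021, 0.023] at [0.5443 0.0165] tan -0.63 0.78
840 [-0.017, 0.024] at [0.5407 0.0214] tan -0.54 0.84
```

Call:
apply_moves(
  commands=[
    [[1,0.031,0,0,0],[1,0.03,-0.004,0,0]],
  ],
  force=30,
)

```text
t: 9.85
eef_pos: [0.5999, 0.1106, 0.1026]
ee_rot: [3.141, 0.0, -3.135]
force: [-1.7, 3.5, 0.7]
width: 0.0256
gripper_force: 30.0
```

Call:
apply_moves(
  commands=[
    [[1,0.03,-0.006,0,0]],
  ],
)

```text
t: 9.95
eef_pos: [0.6058, 0.1093, 0.1026]
ee_rot: [3.141, 0.0, -3.135]
force: [-1.8, 3.2, 0.4]
width: 0.0255
gripper_force: 30.0
```

Call:
apply_moves(
  commands=[
    [[1,0.028,-0.009,0,0]],
  ],
)

```text
t: 10.05
eef_pos: [0.6114, 0.1073, 0.1026]
ee_rot: [3.141, 0.0, -3.135]
force: [-1.2, 4.1, -0.3]
width: 0.0256
gripper_force: 30.0
```

Call:
apply_moves(
  commands=[
    [[1,0.028,-0.013,0,0]],
  ],
)

```text
t: 10.15
eef_pos: [0.6171, 0.1047, 0.1026]
ee_rot: [3.141, 0.0, -3.135]
force: [-0.8, 2.4, -0.7]
width: 0.0257
gripper_force: 30.0
```

Call:
apply_moves(
  commands=[
    [[1,0.026,-0.015,0,0]],
  ],
)

```text
t: 10.25
eef_pos: [0.6223, 0.1016, 0.1025]
ee_rot: [3.141, 0.0, -3.134]
force: [-0.3, 2.9, 0.9]
width: 0.0255
gripper_force: 30.0
```

Call:
apply_moves(
  commands=[
    [[1,0.025,-0.018,0,0]],
  ],
)

```text
t: 10.35
eef_pos: [0.6272, 0.0978, 0.1026]
ee_rot: [-3.142, 0.0, -3.134]
force: [-0.4, 3.0, 0.1]
width: 0.0254
gripper_force: 30.0
```

Call:
apply_moves(
  commands=[
    [[1,0.022,-0.02,0,0]],
  ],
)

```text
t: 10.45
eef_pos: [0.6316, 0.0937, 0.1025]
ee_rot: [-3.142, 0.0, -3.135]
force: [-0.0, 2.9, 0.3]
width: 0.0255
gripper_force: 30.0
```

Call:
apply_moves(
  commands=[
    [[1,0.021,-0.023,0,0]],
  ],
)

```text
t: 10.55
eef_pos: [0.6357, 0.0891, 0.1026]
ee_rot: [-3.141, -0.0, -3.135]
force: [-1.3, 1.7, 0.3]
width: 0.0256
gripper_force: 30.0
```

Call:
apply_moves(
  commands=[
    [[1,0.017,-0.024,0,0]],
  ],
)

```text
t: 10.65
eef_pos: [0.639, 0.0842, 0.1025]
ee_rot: [-3.141, -0.0, -3.135]
force: [-0.3, 2.6, 0.1]
width: 0.0258
gripper_force: 30.0
```

Call:
apply_moves(
  commands=[
    [[1,0.016,-0.027,0,0]],
  ],
)

```text
t: 10.75
eef_pos: [0.6421, 0.0787, 0.1025]
ee_rot: [-3.141, -0.0, -3.135]
force: [0.5, 1.7, 0.2]
width: 0.025
gripper_force: 30.0
```

Call:
apply_moves(
  commands=[
    [[1,0.012,-0.028,0,0]],
  ],
)

```text
t: 10.85
eef_pos: [0.6445, 0.0731, 0.1025]
ee_rot: [-3.141, -0.0, -3.135]
force: [-0.3, 2.3, 0.2]
width: 0.0255
gripper_force: 30.0
```

Call:
apply_moves(
  commands=[
    [[1,0.009,-0.028,0,0]],
  ],
)

```text
t: 10.95
eef_pos: [0.6462, 0.0675, 0.1026]
ee_rot: [-3.141, -0.0, -3.135]
force: [0.2, 1.7, 0.6]
width: 0.0257
gripper_force: 30.0
```

Call:
apply_moves(
  commands=[
    [[1,0.007,-0.03,0,0]],
  ],
)

```text
t: 11.05
eef_pos: [0.6474, 0.0615, 0.1025]
ee_rot: [-3.141, -0.001, -3.135]
force: [-2.0, 1.7, 2.0]
width: 0.0253
gripper_force: 30.0
```

Call:
apply_moves(
  commands=[
    [[1,0.003,-0.03,0,0]],
  ],
)

```text
t: 11.15
eef_pos: [0.6479, 0.0555, 0.1025]
ee_rot: [-3.141, -0.001, -3.135]
force: [-2.2, 2.5, 0.5]
width: 0.0253
gripper_force: 30.0
```

Call:
apply_moves(
  commands=[
    [[1,0,-0.031,0,0]],
  ],
)

```text
t: 11.25
eef_pos: [0.6478, 0.0493, 0.1025]
ee_rot: [-3.141, -0.001, -3.135]
force: [-3.2, 1.7, 1.8]
width: 0.0255
gripper_force: 30.0
```

Call:
apply_moves(
  commands=[
    [[1,-0.004,-0.03,0,0]],
  ],
)

```text
t: 11.35
eef_pos: [0.6471, 0.0434, 0.1025]
ee_rot: [3.142, -0.0, -3.135]
force: [-3.0, 2.8, 1.4]
width: 0.0259
gripper_force: 30.0
```

Call:
apply_moves(
  commands=[
    [[1,-0.006,-0.03,0,0]],
  ],
)

```text
t: 11.45
eef_pos: [0.6461, 0.0384, 0.1025]
ee_rot: [3.14, 0.001, -3.135]
force: [-3.5, 15.4, 1.7]
width: 0.0256
gripper_force: 30.0
```

Call:
apply_moves(
  commands=[
    [[1,0,0,0,0],[1,0,0,0,0]],
  ],
)

```text
t: 11.65
eef_pos: [0.6462, 0.0394, 0.1025]
ee_rot: [3.139, 0.001, -3.135]
force: [-1.8, 10.0, 0.6]
width: 0.0251
gripper_force: 30.0
```

A force of 10 N remains with the arm still, which suggests the stop. I add a 1 mm nudge to confirm.

Call:
apply_moves(
  commands=[
    [[1,-0.002,-0.006,0,0],[1,0,0,0,0],[1,0,0,0,0]],
  ],
)

```text
t: 11.95
eef_pos: [0.6461, 0.0389, 0.1025]
ee_rot: [3.139, 0.002, -3.134]
force: [-1.5, 11.7, 0.9]
width: 0.0253
gripper_force: 30.0
```

Call:
apply_moves(
  commands=[
    [[1,0.002,0.009,0,0],[1,0.002,0.008,0,0],[1,0,0,0,0],[1,0,0,0,0]],
  ],
)

```text
t: 12.35
eef_pos: [0.6465, 0.0406, 0.1025]
ee_rot: [3.141, 0.0, -3.134]
force: [-1.9, 5.8, 1.1]
width: 0.0258
gripper_force: 30.0
```

Call:
apply_moves(
  commands=[
    [[1,0.001,0.006,0,0],[1,0,0,0,0],[-0.2,0,0,0,0],[-1,0,0,0,0],[-1,0,0,0,0],[-1,0,0,0,0],[-1,0,0,0,0],[-1,0,0,0,0]],
  ],
)

```text
t: 13.15
eef_pos: [0.6467, 0.0413, 0.1025]
ee_rot: [-3.142, -0.0, -3.135]
force: [0.5, -0.0, 0.1]
width: 0.0679
gripper_force: 0.0
```

Call:
apply_moves(
  commands=[
    [[-1,0,0,0.16,0],[-1,0,0,0.16,0],[-1,0,0,0.18,0],[-1,-0.15,-0.138,0,0],[-1,-0.15,-0.138,0,0],[-1,-0.15,-0.138,0,0],[-1,-0.15,-0.138,0,0],[-1,-0.15,-0.138,0,0],[-1,0,0,0,0]],
  ],
)

```text
t: 14.05
eef_pos: [0.4932, -0.0988, 0.203]
ee_rot: [3.141, -0.0, -3.137]
force: [0.4, 0.0, 1.2]
width: 0.0876
gripper_force: 0.0
```

```bash
python3 - <<'E'
from h import *
f=grab('wrist'); st=arm.get_state(); print(st['eef_pos'],st['q'])
im=np.array(f['image']).copy()
for p,c in (((.4959,-.0967,.082),(0,0,255)),((.548,-.1015,.044),(0,255,0)),((.6467,.0413,.121),(255,0,0))):
    s=proj(f,p); print(s.round(1)); cv2.circle(im,tuple(int(round(a)) for a in s),2,c,-1)
cv2.imwrite('pics/w2.png',im)
E
```

```text
[ 0.49520548 -0.09789263  0.2032257 ] [ 1.94547075e-01  1.13724171e-01 -4.23469627e-01 -6.50458586e-05
 -1.03254919e+00 -1.76013091e+00]
[251.3 198.4]
[246.5 233. ]
[393.7 360.8]
```

View pics/w2.png

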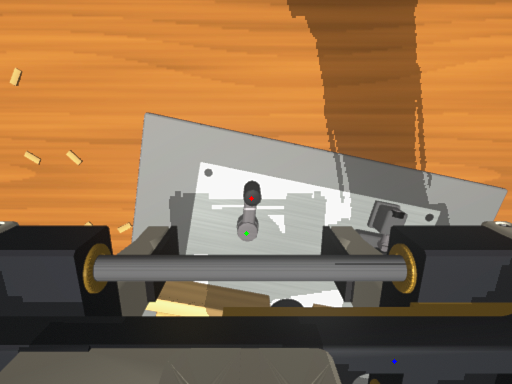

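The red dot (251,198) sits on the lock knob's top and the green dot (246,233) on its pivot, so the knob position is confirmed. I descend and grip it lightly.

Call:
apply_moves(
  commands=[
    [[-1,0,0,-0.162,0],[-1,0,0,-0.162,0],[-1,0,0,-0.162,0],[-1,0,0,-0.162,0],[-1,0,0,0,0],[1,0,0,0,0],[1,0,0,0,0],[1,0,0,0,0],[1,0,0,0,0],[1,0,0,0,0],[1,0,0,0,0],[1,0,0,0,0]],
  ],
  force=15,
)

```text
t: 15.3
eef_pos: [0.4967, -0.0966, 0.0732]
ee_rot: [3.142, 0.0, -3.135]
force: [0.3, 0.4, 0.4]
width: 0.0373
gripper_force: 0.0
```

Call:
apply_moves(
  commands=[
    [[1,0,0,0,0],[1,0,0,0,0],[1,0,0,0,0],[1,0,0,0,0],[1,0,0,0,0],[1,0,0,0,0]],
  ],
)

```text
t: 15.9
eef_pos: [0.4967, -0.0966, 0.0729]
ee_rot: [3.142, -0.0, -3.135]
force: [0.1, 0.7, 0.8]
width: 0.0174
gripper_force: 15.0
```

```bash
python3 - <<'E'
from h import *
P=np.array([.548,-.1015]); k=arm.get_state()['eef_pos'][:2]; print(k,arm.get_state()['width'])
a0=np.arctan2(*(k-P)[::-1]); a0%=2*np.pi; end=np.pi-.2+1.2; print(a0,end-a0)
n=12; th=np.linspace(a0,end,n+1); c=P+.052*np.c_[np.cos(th),np.sin(th)]
print(np.diff(np.round(c/.2,3),axis=0).round(3).tolist(),(end-a0)/n/np.pi); print(c[-1])
E
```

```text
[ 0.49667294 -0.09661396] 0.01740944839116252
3.046684458812994 1.094908194776799
[[-0.001, -0.024], [0.001, -0.023], [0.003, -0.024], [0.005, -0.023], [0.008, -0.022], [0.009, -0.022], [0.012, -0.021], [0.013, -0.02], [0.015, -0.018], [0.016, -0.017], [0.018, -0.016], [0.02, -0.013]] 0.029043341905091884
[ 0.51990428 -0.14525649]
```

Call:
apply_moves(
  commands=[
    [[1,0,-0.024,0,0.029],[1,0.001,-0.023,0,0.029],[1,0.003,-0.024,0,0.029],[1,0.005,-0.023,0,0.029],[1,0.008,-0.022,0,0.029],[1,0.009,-0.022,0,0.029],[1,0.012,-0.021,0,0.029],[1,0.013,-0.02,0,0.029],[1,0.015,-0.018,0,0.029],[1,0,0,0,0]],
  ],
)

```text
t: 16.9
eef_pos: [0.51, -0.1361, 0.0729]
ee_rot: [3.141, -0.0, -2.313]
force: [-0.9, 2.2, 1.8]
width: 0.0174
gripper_force: 15.0
```

Call:
apply_moves(
  commands=[
    [[1,0.016,-0.017,0,0.029],[1,0.018,-0.016,0,0.029],[1,0.013,-0.009,0,0.02],[1,0,0,0,0]],
  ],
)

```text
t: 17.3
eef_pos: [0.5195, -0.1442, 0.0729]
ee_rot: [-3.141, 0.0, -2.071]
force: [-0.9, 3.9, 0.2]
width: 0.0176
gripper_force: 15.0
```

Call:
apply_moves(
  commands=[
    [[1,0.012,-0.008,0,0.01],[1,0,0,0,0]],
  ],
)

```text
t: 17.5
eef_pos: [0.5199, -0.1447, 0.0727]
ee_rot: [3.138, 0.0, -2.042]
force: [-7.1, 12.5, 8.2]
width: 0.0177
gripper_force: 15.0
```

Call:
apply_moves(
  commands=[
    [[1,-0.005,0.003,0,0],[-1,0,0,0,0],[-1,0,0,0,0],[-1,0,0,0,0],[-1,0,0,0,0],[-1,0,0,0,0],[-1,0,0,0.1,0],[-1,0,0,0.2,0],[-1,0,0,0.2,0],[-1,0,0,0.2,0],[-1,0,0,0.1,0],[-1,0,0,0,0]],
  ],
)

```text
t: 18.7
eef_pos: [0.5225, -0.1457, 0.2367]
ee_rot: [-3.136, 0.003, -2.038]
force: [0.4, 0.0, -1.2]
width: 0.0877
gripper_force: 0.0
```

```bash
python3 - <<'E'
from h import *
f=grab('side'); im=np.array(f['image']); 
for p in ((.5198,-.1452,.067),(.6467,.0413,.097)): print(proj(f,p))
g=grab('scene'); b=np.array(g['image'])
a=cv2.resize(im[155:305,145:345],None,fx=3,fy=3); b=cv2.resize(b[135:315,145:345],(600,540))[:450]
a=a[:,:600]; cv2.imwrite('pics/end.png',cv2.resize(np.hstack([a,b]),(800,300)))
st=arm.get_state(); print(st['eef_pos'],st['force'],st['width'])
E
```

```text
[199.8041602  211.18883009]
[276.46795025 181.09844082]
[ 0.5206077  -0.14539078  0.23307496] [-0.96158203 -0.95851192 -0.33863217] 0.08752395803399324
```

View pics/end.png

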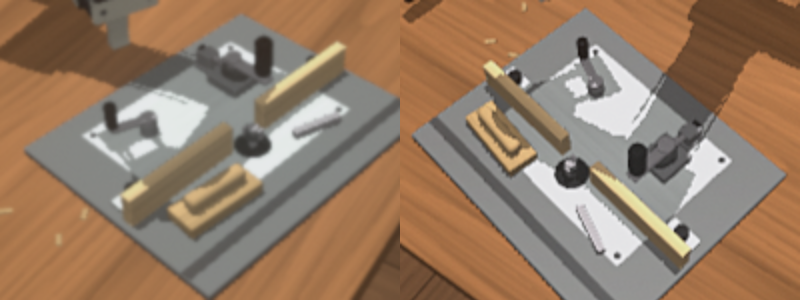

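The side view shows the lock knob at its locked end, pixel (200,212), and the crank where I left it, at (276,183). The hand is clear of both, so I hand in.

```bash
python3 -c "
from station import arm
print(arm.job_done())"
```

```text
the job is handed in; nothing more can be done
None
```

I wound the crank about 1.95 turns clockwise until I felt the stop (peak about 15 N at the grip), swung the lock lever to its locked end stop, let go of both, and handed the job in at about 19 s; the result was not reported back.

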